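# Sort hex bolts by length into gauge trays

### The arm

A 7-joint arm with a two-finger parallel gripper is mounted at the origin on a cart in front of the work surface, level with it; the furniture and walls round the work are solid. World frame = base frame: x ahead of the robot, y to its left, z up, the work surface at z = 0. Lengths are in m, angles in rad, forces in N, time in s.
With the tool pointing down it reaches from about 0.35 to 0.9 m from the base axis. Payload 8.1 kg.
Tool frame: the origin (TCP) lies at the very end of the fingers, on their centre line; the grasp point (between the pads) lies arm.hold_point_z behind it (arm.hold_point_z is the distance from the TCP to the grasp point, in m); z points along the fingers, y is the line along which they close (so a half turn about z gives the same grasp; the last joint's range is limited). The gripper opens to 92 mm and grips with 3 to 60 N. Pads are 19 mm wide; open, the fingers measure 130 mm over their backs; the gripper's body (75 mm by 190 mm) begins 47 mm behind the grasp point.
Start: joints at [1.217, 0.434, 0.025, 1.573, -0.012, 1.134, -0.075], TCP at [0.155, -0.605, 0.204] pointing down, gripper open.
Joint ranges: [-2.62, 2.62], [-0.44, 2.09], [-1.27, 1.32], [0.08, 2.57], [-1.32, 4.46], [0.12, 2], [-2.74, 2.74]. Speed limits (rad/s): [2.22, 2.22, 3.01, 3.01, 3.14, 3.14, 3.14].

### API

Orientations are given as a rotation vector (axis times angle).
In Python, from cell import arm, vision, job, cut_out gives the robot as it stands. The module is installed in compiled form; this text tells all that it offers.
- The arm moves only by the tool play_rows, never from a script. Its argument "increments" is text: rows parted by semicolons, each of 5 numbers parted by spaces: the shift along the tool's x, y, z in cm, then the turn about the tool's z in degrees, then the opening, from -1 (shut) to 1 (fully open), so that 0 is half open. A call has 1 to 5 rows; each row shifts and turns the commanded pose from where the row before left it, along the tool's axes as they then stand; what a row does not reach is not made up. A row lasts 1/12 s, in which the tool goes at most 41.7 mm and 7.16 degrees, less where a joint would pass 70% of its speed; a pose out of reach is approached as far as the arm can. A call is refused whole if a number of a shift passes 4.17 or a number of a turn 7.16, either way. A call with a gripper value outside its range is refused whole. The fingers move at their own pace and stop on an object; "grip_force" is the grip in N (left out, the last holds). Time passes only in rows, so rows that do not move let the fingers close. It gives the time, the measured TCP pose, the force, the opening and the grip force at its end, in the units of the state.
- arm.observe(): the state, without advancing time (a new reading comes with each control period).
- vision.get_image(name): name is "side" or "top" or "wrist"; returns a dict with "frame" (420x560x3 uint8, red, green, blue), "z_map" (420x560 float32, m along the optical axis (not along the pixel's ray), 0 where there is no reading), "mtx" (3x3 intrinsics, pixels), "distortion" ([k1, k2, p1, p2, k3] as OpenCV has them; the pictures are not rectified), "cam_to_world" (4x4, takes a point from camera to world coordinates). Camera axes: x right, y up, looking along -z (the intrinsics and any distortion apply to the point x, -y, -z); pixel columns grow to the right and rows downward; lengths in m; the calibration is good to about 2 mm. A picture is of the moment at which its call begins.
- job.sign_off(): hands the job in; it is judged then, once.
Trained networks look in a picture, given as the dict that the camera call returned (one of the last four; its "shot" number tells which), for a name from the list of things; names that differ only in an ending like _2 or _b are one class to them, and where a whole thing is asked for, a point or a joint stands for the part that bears it (a point fixed in the world has none). Each returns a list of dicts, best first, with "confidence" (0 to 1); they miss things now and then, are a little off and sometimes report something else, mostly with a low value. They report only what shows in the picture. A call takes as long as a camera call. They do not tell look-alikes from the thing itself.
- cut_out(query, picture): "mask" (420x560 bool, what is visible of it) and "point" ([row, column] in pixels, amid what is visible of it).
The state is a dict: "clock": time; "joints": joint angles; "dq": joint speeds; "joint_efforts": joint torques, N m; "position": TCP position; "ee_rot": TCP orientation; "force": force on the tool from outside, world axes, zero at the start; "ft_torque": the same for the moment, N m; "width": opening from 0.0 (shut) to 1.0 (fully open); "gripper_force": force on a finger pad.
Only numpy, scipy, OpenCV 4.12 (cv2) and the standard library are available. Lean on these libraries where they do the work, as an engineer would, in place of code of your own. Each camera call takes 0.05 s, during which the arm holds its last target. There are 200 camera calls.

### The job

Four yellow-plated hex bolts of different lengths lie among the other things on the table. Sort them by length: lay each one flat on the floor of the gauge tray whose slot matches it, shortest bolt in shortest slot up to longest bolt in longest slot, head at either end. Leave all four bolts released and at rest, no part of a bolt up on a rim; the small black-headed screws are not part of this job.

Things in the scene. Friction and masses are not known exactly. Their poses are not given: they have to be found in the camera images.
- bolt_a: Shortest yellow-plated hex bolt, 56 mm overall, about 182 g, lying on a flat of its head. Shank 20 mm diameter; head 12 mm thick, 30 mm across flats, 35 across corners. Origin on its axis at mid-length, 13 mm above what it lies on. x from head (-x end) to threaded tip (+x end), z up at the start (the true axis slopes 0.12 rad down to the tip).
- bolt_b: Second shortest yellow-plated hex bolt, 80 mm overall, about 241 g, lying on a flat of its head. Shank 20 mm diameter; head 12 mm thick, 30 mm across flats, 35 across corners. Origin on its axis at mid-length, 13 mm above what it lies on. x from head (-x end) to threaded tip (+x end), z up at the start (the true axis slopes 0.07 rad down to the tip).
- bolt_c: Second longest yellow-plated hex bolt, 104 mm overall, about 300 g, lying on a flat of its head. Shank 20 mm diameter; head 12 mm thick, 30 mm across flats, 35 across corners. Origin on its axis at mid-length, 13 mm above what it lies on. x from head (-x end) to threaded tip (+x end), z up at the start (the true axis slopes 0.06 rad down to the tip).
- bolt_d: Longest yellow-plated hex bolt, 128 mm overall, about 359 g, lying on a flat of its head. Shank 20 mm diameter; head 12 mm thick, 30 mm across flats, 35 across corners. Origin on its axis at mid-length, 13 mm above what it lies on. x from head (-x end) to threaded tip (+x end), z up at the start (the true axis slopes 0.04 rad down to the tip).
- tray_a: Gauge tray with the shortest slot, for the 56 mm bolt; fixed. Aluminium rim, blue floor. Origin under its centre at table level, x along the slot, z up. Slot 76 x 52 mm inside, open above; floor 3 mm and rim top 12 mm above the table; outside 96 x 64 mm. Both long rims are cut away over the middle 50 mm for fingers.
- tray_b: Gauge tray with the second shortest slot, for the 80 mm bolt; fixed. Aluminium rim, blue floor. Origin under its centre at table level, x along the slot, z up. Slot 100 x 52 mm inside, open above; floor 3 mm and rim top 12 mm above the table; outside 120 x 64 mm. Both long rims are cut away over the middle 50 mm for fingers.
- tray_c: Gauge tray with the second longest slot, for the 104 mm bolt; fixed. Aluminium rim, blue floor. Origin under its centre at table level, x along the slot, z up. Slot 124 x 52 mm inside, open above; floor 3 mm and rim top 12 mm above the table; outside 144 x 64 mm. Both long rims are cut away over the middle 50 mm for fingers.
- tray_d: Gauge tray with the longest slot, for the 128 mm bolt; fixed. Aluminium rim, blue floor. Origin under its centre at table level, x along the slot, z up. Slot 148 x 52 mm inside, open above; floor 3 mm and rim top 12 mm above the table; outside 168 x 64 mm. Both long rims are cut away over the middle 50 mm for fingers.
Things that resemble listed ones, but are neither listed nor needed, are in the scene too. What is shaped like the bolt_d but blue is not meant.

How it is judged:
By the outcome, as a careful person would: the job done as asked, in the order asked, and still so for the second after the job is handed in, with the robot touching nothing.
It also fails if it takes over 96 s, if anything falls off the work surface, if the arm or the gripper's body presses on something with over 40 N, if the wrist force passes 120 N, or if a joint passes its speed limit or range.

## Working session

There is one attempt and no reset: what is moved stays moved. The work goes in short steps, Python scripts to look and compute and a tool call to move; the robot and the scene stay as the last step left them, time stands still between calls to the robot, and variables do not carry over. Pictures are saved under pics/ and viewed, at most 16 in all, crops included, and the job is handed in when it is done.

Besides the shell and the picture viewer there is one more tool, called as a command line: name --argument value ..., lists and objects as JSON in quotes. play_rows: Moves the arm, as the interface text tells. Its arguments: {"type":"object","properties":{"increments":{"type":"string"},"grip_force":{"type":"number"}},"required":["increments"]}

```bash
mkdir -p pics
cat > h.py <<'E'
import numpy as np, cv2
from cell import arm, vision, job, cut_out
def world(p):
    z=p["z_map"]; h,w=z.shape
    uv=np.stack(np.meshgrid(np.arange(w),np.arange(h)),-1).reshape(-1,1,2).astype(float)
    n=cv2.undistortPoints(uv,p["mtx"],np.array(p["distortion"])).reshape(h,w,2)
    P=np.stack([n[...,0]*z,-n[...,1]*z,-z,np.ones_like(z)],-1)@np.array(p["cam_to_world"]).T
    P[z==0]=np.nan
    return P[...,:3]
def save(p,n,box=None):
    f=p["frame"][...,::-1]
    if box: r0,r1,c0,c1=box; f=f[r0:r1,c0:c1]
    s=min(800/f.shape[1],600/f.shape[0]); cv2.imwrite(f"pics/{n}.png",cv2.resize(f,None,fx=s,fy=s))
E
python3 - <<'E'
from h import *
s=arm.observe(); print({k:np.round(v,3) for k,v in s.items()}, arm.hold_point_z)
for n in("top","side"):
    p=vision.get_image(n); save(p,n); W=world(p); np.save(n+".npy",W)
    print(n,np.round(p["cam_to_world"],3).tolist())
    for q in("bolt_a","tray_a"):
        for d in cut_out(q,p):
            m=d["mask"]; X=W[m]; X=X[~np.isnan(X[:,0])]
            if len(X)<5: continue
            c=X[:,:2].mean(0); u,sv,v=np.linalg.svd(X[:,:2]-c,full_matrices=False)
            t=(X[:,:2]-c)@v.T
            print(q,round(d["confidence"],2),np.round(d["point"]),len(X),c.round(3),"ang",np.degrees(np.arctan2(v[0,1],v[0,0])).round(),"ext",np.ptp(t,axis=0).round(3),"z",np.nanmax(X[:,2]).round(3),"rgb",p["frame"][m].mean(0).round())
E
```

```text
{'clock': np.float64(0.0), 'joints': array([ 1.217,  0.435,  0.025,  1.574, -0.012,  1.134, -0.075]), 'dq': array([-0.   ,  0.   ,  0.   ,  0.   , -0.   ,  0.   , -0.001]), 'joint_efforts': array([ 1.0000e-03, -6.6784e+01,  9.8600e-01, -3.1447e+01, -6.0000e-02,
        4.3000e-02,  0.0000e+00]), 'position': array([ 0.155, -0.605,  0.203]), 'ee_rot': array([-3.115e+00, -3.930e-01,  1.000e-03]), 'force': array([0.341, 0.031, 0.022]), 'ft_torque': array([-0.073,  0.015,  0.009]), 'gripper_force': np.float64(0.0), 'width': np.float64(1.0)} 0.0188
top [[0.012, 0.989, -0.148, 0.319], [-1.0, 0.012, 0.002, 0.003], [0.004, 0.147, 0.989, 1.37], [0.0, 0.0, 0.0, 1.0]]
bolt_a 0.94 [150. 285.] 427 [0.672 0.014] ang -67.0 ext [0.129 0.034] z 0.035 rgb [ 51. 101. 197.]
bolt_a 0.76 [260. 187.] 416 [0.378 0.259] ang 138.0 ext [0.128 0.028] z 0.034 rgb [199. 162.  84.]
bolt_a 0.58 [228. 322.] 213 [ 0.46  -0.086] ang 174.0 ext [0.057 0.034] z 0.034 rgb [182. 149.  82.]
bolt_a 0.56 [258. 387.] 305 [ 0.388 -0.261] ang -156.0 ext [0.104 0.028] z 0.035 rgb [198. 160.  82.]
bolt_a 0.48 [242. 247.] 276 [0.427
[... 684 characters left out ...]
.]
bolt_a 0.64 [205. 204.] 240 [0.369 0.259] ang -42.0 ext [0.145 0.082] z 0.032 rgb [230. 199. 102.]
bolt_a 0.63 [222. 326.] 335 [0.668 0.008] ang -67.0 ext [0.132 0.031] z 0.033 rgb [ 50. 114. 226.]
bolt_a 0.49 [247. 261.] 238 [ 0.459 -0.093] ang 6.0 ext [0.072 0.087] z 0.032 rgb [223. 197. 109.]
tray_a 0.91 [209. 308.] 486 [0.656 0.153] ang 177.0 ext [0.158 0.16 ] z 0.033 rgb [164. 196. 237.]
tray_a 0.81 [191. 259.] 312 [0.567 0.353] ang -18.0 ext [0.118 0.084] z 0.016 rgb [160. 194. 236.]
tray_a 0.79 [298. 340.] 1569 [ 0.557 -0.364] ang 172.0 ext [0.175 0.093] z 0.016 rgb [155. 195. 241.]
tray_a 0.68 [248. 344.] 512 [ 0.658 -0.134] ang 168.0 ext [0.105 0.097] z 0.016 rgb [147. 190. 238.]
```

View top.

View pics/top.png

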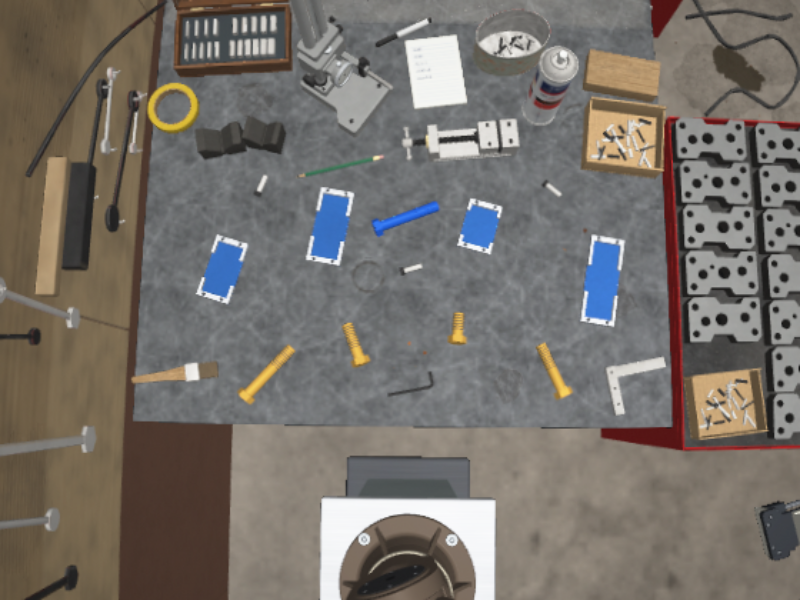

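View pics/side.png

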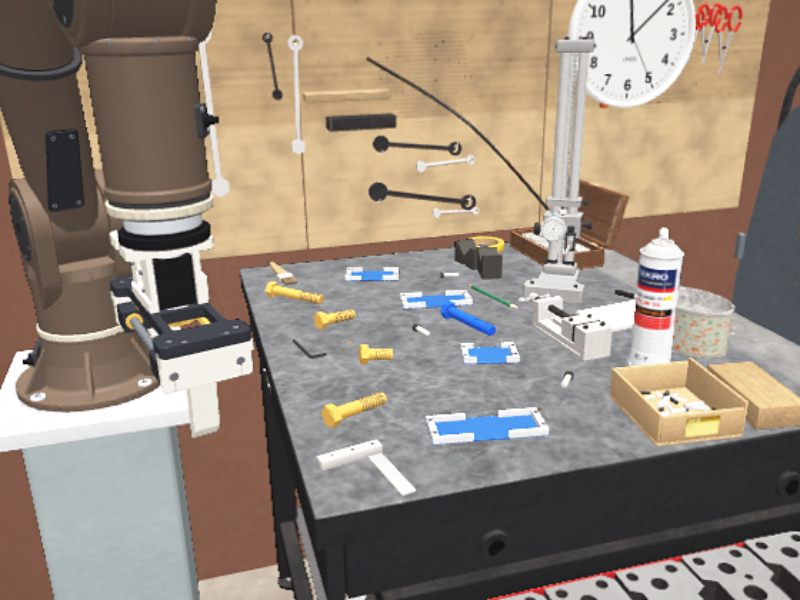

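```bash
cat >> h.py <<'E'
def pose(X):
    r=cv2.minAreaRect(X[:,:2].astype(np.float32)*1000); b=cv2.boxPoints(r); e=[b[1]-b[0],b[2]-b[1]]
    l=max(e,key=np.linalg.norm); a=np.degrees(np.arctan2(l[1],l[0])); a=(a+90)%180-90
    return np.round(r[0],1),np.round(sorted(r[1]),1),round(a,1)
def goto(x,y,z,yaw):
    "target TCP mm, tool-x yaw deg -> tool-frame shift cm and turn (shift first with present axes)"
    from scipy.spatial.transform import Rotation as R
    s=arm.observe(); M=R.from_rotvec(s["ee_rot"]).as_matrix()
    d=M.T@(np.array([x,y,z])/10-np.array(s["position"])*100)
    y0=np.degrees(np.arctan2(M[1,0],M[0,0])); t=-((yaw-y0+90)%180-90)
    print("pos",np.round(s["position"],4),"yaw",round(y0,1),"tilt",np.round(M[:,2],3),"shift cm",d.round(2),"turn",round(t,1))
E
python3 - <<'E'
from h import *
p=vision.get_image("top"); W=world(p)
T=W[250:255,270:300].reshape(-1,3); print("table z",np.nanmedian(T[:,2]))
for q in("bolt_a","tray_a"):
    for d in cut_out(q,p):
        m=d["mask"]; X=W[m]; X=X[~np.isnan(X[:,0])]
        if q=="bolt_a": X=X[X[:,2]>0.008]
        c=X[:,:2].mean(0); v=np.linalg.svd(X[:,:2]-c,full_matrices=False)[2][0]; v*=np.sign(v[0])
        print(q,np.round(d["point"]),*pose(X),"pca",np.degrees(np.arctan2(v[1],v[0])).round(1))
goto(388,-261,150,24)
E
```

```text
table z -0.0004786336618629594
bolt_a [150. 282.] [671.5  10.4] [ 32.9 129.1] -70.6 pca -67.7
bolt_a [242. 247.] [432.3 100. ] [31.1 81.3] 15.6 pca 21.4
bolt_a [230. 322.] [463.  -85.7] [29.1 55.8] 2.3 pca -4.9
bolt_a [257. 386.] [ 386.2 -260.5] [ 30.2 102.8] 28.6 pca 24.7
tray_a [195. 423.] [ 560.8 -365.2] [ 72.7 178. ] -9.9 pca -9.9
tray_a [160. 338.] [ 659.2 -128. ] [ 67.3 100.2] -15.0 pca -18.7
tray_a [156. 230.] [658.7 156. ] [ 70.3 150.4] -9.1 pca -8.3
tray_a [184. 154.] [573.  355.8] [ 66.6 125. ] -16.8 pca -18.8
pos [ 0.1551 -0.6054  0.2036] yaw 14.4 tilt [-0.  0. -1.] shift cm [ 31.11 -27.59   5.36] turn -9.6
```

play_rows --increments "2.6 -2.3 0.2 0 1;2.6 -2.3 0.2 0 1;2.6 -2.3 0.2 0 1;2.6 -2.3 0.2 0 1;2.6 -2.3 0.2 0 1" --grip_force 40

```text
clock: 0.87
position: [0.2532, -0.4604, 0.1937]
ee_rot: [3.117, 0.392, 0.0]
force: [0.9, -0.2, 0.5]
width: 0.999
gripper_force: 0.0
```

play_rows --increments "2.6 -2.3 0.5 0 1;2.6 -2.3 0.5 0 1;2.6 -2.3 0.5 0 1;2.6 -2.3 0.5 0 1;2.6 -2.3 0.5 0 1"

```text
clock: 1.28
position: [0.3506, -0.3168, 0.1687]
ee_rot: [3.116, 0.392, 0.001]
force: [1.2, -0.7, -0.1]
width: 0.998
gripper_force: 0.0
```

play_rows --increments "2.6 -2.3 0.5 -3 1;2.4 -2.3 0.5 -3 1;0 0 0 -4 1;0 0 0 0 1;0 0 0 0 1"

```text
clock: 1.7
position: [0.3853, -0.2608, 0.1588]
ee_rot: [3.071, 0.66, -0.0]
force: [0.2, -0.9, -0.5]
width: 0.996
gripper_force: 0.0
```

```bash
cat > look.py <<'E'
from h import *
import sys
n=sys.argv[1]; p=vision.get_image("wrist"); save(p,n); W=world(p)
for q in sys.argv[2:]:
    for d in cut_out(q,p)[:3]:
        m=d["mask"]; X=W[m]; X=X[~np.isnan(X[:,0])]
        if q[0]=="b": X=X[X[:,2]>0.008]
        if len(X)<20: continue
        c=X[:,:2].mean(0); v=np.linalg.svd(X[:,:2]-c,full_matrices=False)[2][0]; v*=np.sign(v[0])
        print(q,round(d["confidence"],2),np.round(d["point"]),len(X),*pose(X),"pca",np.degrees(np.arctan2(v[1],v[0])).round(1),"zmax",np.percentile(X[:,2],[5,98]).round(3),p["frame"][m].mean(0).round())
E
python3 look.py w1 bolt_a tray_a; python3 -c "
from h import *
goto(387,-261,4,25)"
```

```text
bolt_a 0.66 [188. 281.] 1898 [ 388.  -260.8] [ 34.1 103.8] 24.8 pca 24.2 zmax [0.015 0.031] [220. 194. 110.]
bolt_a 0.57 [ 46. 148.] 1465 [464.8 -90.3] [27.5 54.7] -5.4 pca -0.6 zmax [0.014 0.032] [225. 198. 114.]
tray_a 0.94 [ 75. 437.] 10808 [ 557.  -362.3] [ 66.9 168.6] -8.9 pca -11.2 zmax [0.002 0.013] [122. 176. 225.]
pos [ 0.3848 -0.2616  0.1588] yaw 24.1 tilt [ 0.    -0.001 -1.   ] shift cm [ 0.22  0.03 15.48] turn -0.9
```

View pics/w1.png

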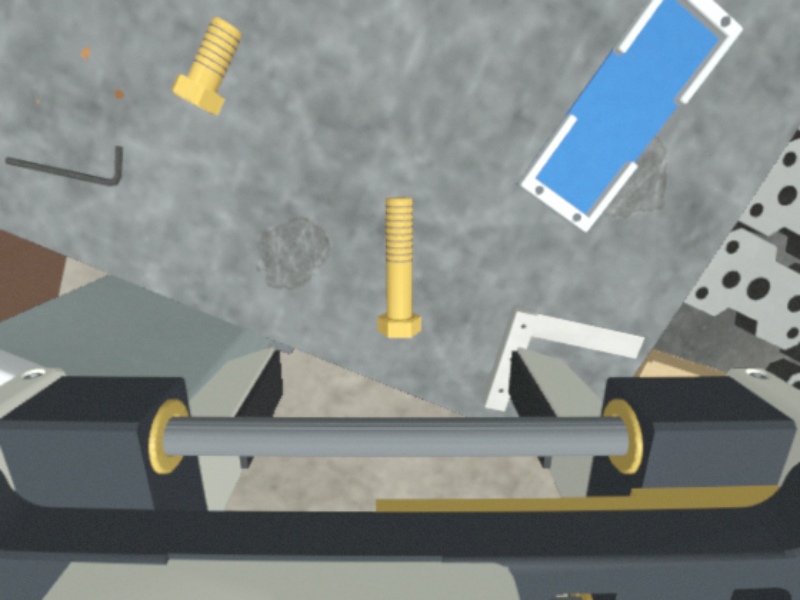

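play_rows --increments "0.3 0 4 -0.8 0.2;0 0 4 0 0.2;0 0 4 0 0.2;0 0 2.4 0 0.2;0 0 1 0 0.2"

```text
clock: 2.27
position: [0.3857, -0.259, 0.0016]
ee_rot: [-3.064, -0.679, 0.006]
force: [-0.9, -0.0, -0.3]
width: 0.69
gripper_force: 0.0
```

play_rows --increments "0 0 0 0 0.2;0 0 0 0 -1;0 0 0 0 -1;0 0 0 0 -1;0 0 0 0 -1"

```text
clock: 2.68
position: [0.3891, -0.2598, 0.006]
ee_rot: [3.064, 0.683, 0.003]
force: [0.5, -0.3, 0.3]
width: 0.357
gripper_force: 0.0
```

play_rows --increments "0 0 0 0 -1;0 0 0 0 -1;0 0 0 0 -1"

```text
clock: 2.93
position: [0.3883, -0.2592, 0.005]
ee_rot: [3.066, 0.684, 0.001]
force: [-0.2, -0.3, 0.3]
width: 0.141
gripper_force: 0.0
```

play_rows --increments "0 0 0 0 -1;0 0 0 0 -1"

```text
clock: 3.1
position: [0.3882, -0.2591, 0.0047]
ee_rot: [3.066, 0.684, 0.0]
force: [0.1, 0.1, -0.8]
width: 0.017
gripper_force: 0.0
```

```bash
python3 look.py w2 bolt_a
```

```text
bolt_a 0.97 [27. 27.] 2573 [448.3 -92.4] [19.3 29.6] 17.4 pca 18.0 zmax [0.012 0.031] [229. 203. 112.]
bolt_a 0.78 [214. 282.] 2884 [ 388.1 -261.7] [ 19.9 103.9] 24.6 pca 22.9 zmax [0.014 0.031] [215. 192. 118.]
```

View pics/w2.png

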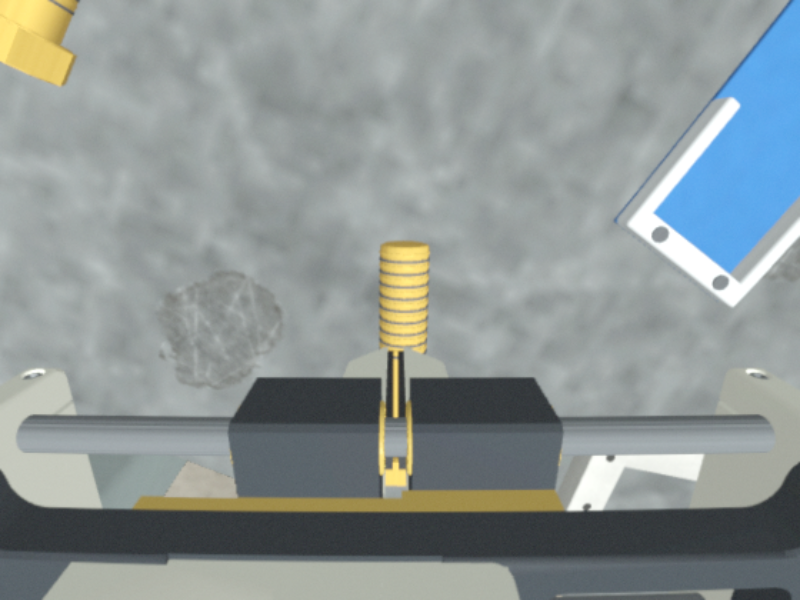

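Run:
```python
from h import *
p=vision.get_image("side"); save(p,"s2",(170,330,150,350))
W=world(vision.get_image("wrist")); 
for r,c in((280,270),(285,290),(258,255),(258,278),(258,300),(230,282)): print(r,c,W[r,c].round(4))
```

```text
280 270 [ 0.4184 -0.2415  0.1037]
285 290 [ 0.4235 -0.2455  0.1113]
258 255 [ 0.3936 -0.2432  0.0451]
258 278 [ 0.3983 -0.2539  0.0447]
258 300 [ 0.4035 -0.2639  0.0456]
230 282 [ 0.4048 -0.2535  0.0218]
```

View pics/s2.png

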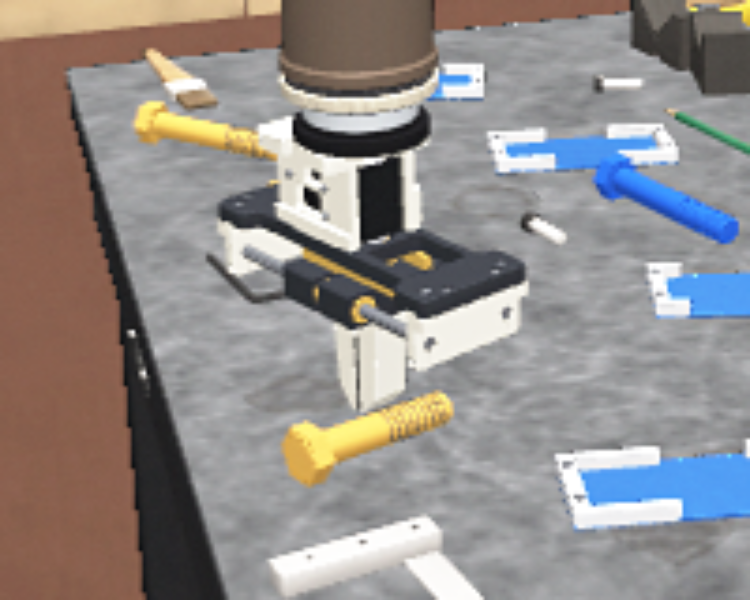

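Run:
```python
from h import *
p=vision.get_image("side"); W=world(p)
for r in range(258,286,3): print(r,[W[r,c].round(3).tolist() for c in(245,250,254)])
goto(388,-261,5,25); s=arm.observe(); print(s["width"],s["gripper_force"],s["force"])
```

```text
258 [[0.38, -0.263, 0.078], [0.387, -0.283, 0.087], [0.385, -0.325, 0.106]]
261 [[0.379, -0.265, 0.072], [0.387, -0.281, 0.079], [0.397, -0.275, 0.074]]
264 [[0.38, -0.263, 0.064], [0.387, -0.28, 0.071], [0.397, -0.271, 0.065]]
267 [[0.38, -0.262, 0.056], [0.386, -0.281, 0.065], [0.396, -0.275, 0.06]]
270 [[0.379, -0.261, 0.049], [0.387, -0.277, 0.056], [0.396, -0.274, 0.053]]
273 [[0.379, -0.26, 0.042], [0.386, -0.281, 0.051], [0.396, -0.275, 0.046]]
276 [[0.379, -0.262, 0.035], [0.385, -0.282, 0.044], [0.398, -0.264, 0.033]]
279 [[0.389, -0.212, 0.001], [0.399, -0.217, 0.002], [0.4, -0.255, 0.021]]
282 [[0.377, -0.267, 0.024], [0.388, -0.269, 0.023], [0.396, -0.269, 0.022]]
285 [[0.375, -0.274, 0.02], [0.387, -0.27, 0.016], [0.396, -0.268, 0.014]]
pos [ 0.3882 -0.2591  0.0046] yaw 25.2 tilt [-0.  0. -1.] shift cm [-0.1   0.17 -0.04] turn 0.2
0.006036814201729433 0.0 [0.19478104 0.26582293 0.15330518]
```

play_rows --increments "0 0.1 0 0 0.2;0 0 0 0 0.2;0 0 0 0 0.2;0 0 0 0 0.2;0 0 0 0 0.2"

```text
clock: 3.77
position: [0.3886, -0.26, 0.0046]
ee_rot: [3.066, 0.684, -0.0]
force: [-0.1, 0.7, -0.3]
width: 0.315
gripper_force: 0.0
```

play_rows --increments "0 0 0 0 0.2;0 0 0.7 0 0.2;0 0 0.7 0 0.2;0 0 0.5 0 0.2;0 0 0.2 0 0.2"

```text
clock: 4.18
position: [0.3879, -0.2596, -0.0176]
ee_rot: [-3.065, -0.684, 0.002]
force: [0.8, 0.2, 0.3]
width: 0.595
gripper_force: 0.0
```

play_rows --increments "0 0 0 0 0.2"

```text
clock: 4.27
position: [0.388, -0.2596, -0.0173]
ee_rot: [-3.065, -0.684, 0.002]
force: [0.1, -0.2, 0.6]
width: 0.599
gripper_force: 0.0
```

Run:
```python
from h import *
p=vision.get_image("side"); save(p,"s3",(200,320,180,330))
print(arm.observe()["width"],arm.observe()["position"])
```

```text
0.5978247912897298 [ 0.38825557 -0.25977045 -0.016868  ]
```

View pics/s3.png

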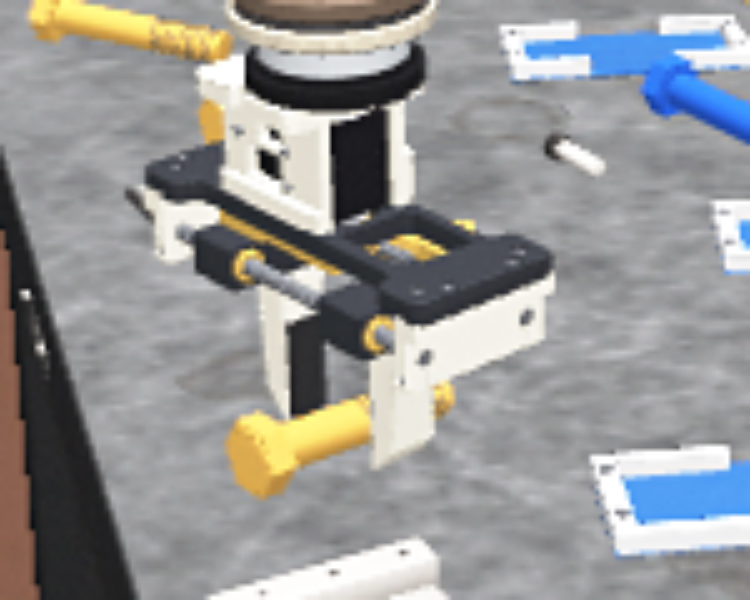

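play_rows --increments "0 0 0.5 0 0.2;0 0 0.3 0 0.2;0 0 0.1 0 0.2;0 0 0 0 0.2"

```text
clock: 4.65
position: [0.389, -0.2602, -0.0231]
ee_rot: [3.064, 0.684, 0.001]
force: [-8.7, 6.1, 45.5]
width: 0.601
gripper_force: 23.0
```

Run:
```python
from h import *
p=vision.get_image("side"); W=world(p)
# near finger: columns 254..266, list lowest points with y < -0.28
for c in range(252,270,2):
    col=W[240:310,c]; k=np.where((col[:,1]<-0.285)&(abs(col[:,0]-.39)<.05))[0]
    if len(k): print(c,240+k.max(),col[k.max()].round(3), col[k.max()+1].round(3))
```

```text
Traceback (most recent call last):
IndexError: index 70 is out of bounds for axis 0 with size 70
```

play_rows --increments "0 0 -0.5 0 0.2;0 0 0 0 0.2"

```text
clock: 4.87
position: [0.3892, -0.2603, -0.0195]
ee_rot: [3.065, 0.684, 0.002]
force: [-0.1, 0.2, -0.5]
width: 0.599
gripper_force: 0.0
```

Run:
```python
from h import *
p=vision.get_image("side"); save(p,"s4",(220,310,190,310)); W=world(p)
for c in range(244,262,2):
    col=W[:,c]; print(c,[(r,W[r,c].round(3).tolist()) for r in range(280,300,4)])
w=vision.get_image("wrist"); save(w,"w4",(150,420,180,540))
s=arm.observe(); print(s["position"],s["force"],s["gripper_force"],s["joints"])
```

```text
244 [(280, [0.382, -0.233, 0.01]), (284, [0.373, -0.276, 0.024]), (288, [0.371, -0.281, 0.018]), (292, [0.374, -0.266, -0.001]), (296, [0.37, -0.284, -0.0])]
246 [(280, [0.39, -0.217, 0.001]), (284, [0.378, -0.274, 0.022]), (288, [0.376, -0.278, 0.015]), (292, [0.378, -0.269, 0.0]), (296, [0.374, -0.287, 0.001])]
248 [(280, [0.395, -0.216, -0.001]), (284, [0.383, -0.27, 0.019]), (288, [0.381, -0.276, 0.013]), (292, [0.382, -0.27, 0.0]), (296, [nan, nan, nan])]
250 [(280, [0.39, -0.259, 0.022]), (284, [0.387, -0.271, 0.019]), (288, [0.386, -0.275, 0.012]), (292, [0.387, -0.268, -0.002]), (296, [0.383, -0.286, -0.001])]
252 [(280, [0.394, -0.259, 0.022]), (284, [0.391, -0.272, 0.019]), (288, [0.391, -0.272, 0.009]), (292, [0.39, -0.273, 0.0]), (296, [0.386, -0.289, -0.0])]
254 [(280, [0.398, -0.263, 0.023]), (284, [0.396, -0.268, 0.016]), (288, [0.398, -0.259, 0.001]), (292, [0.395, -0.273, -0.0]), (296, [0.391, -0.288, -0.001])]
256 [(280, [0.395, -0.297, 0.041]), (284, [0.394, -0.296, 0.031]), (288, [0.394, -0.295, 0.021]), (292, [0.394, -0.293, 0.01]), (296, [0.394, -0.292, -0.0])]
258 [(280, [0.397, -0.303, 0.044]), (284, [0.398, -0.301, 0.033]), (288, [0.397, -0.303, 0.025]), (292, [0.396, -0.306, 0.017]), (296, [0.399, -0.292, -0.001])]
260 [(280, [0.4, -0.308, 0.046]), (284, [0.401, -0.303, 0.033]), (288, [0.402, -0.301, 0.023]), (292, [0.404, -0.288, 0.006]), (296, [0.402, -0.295, 0.001])]
[ 0.38874924 -0.26010474 -0.02033032] [-0.20345202  0.35557704 -0.8309342 ] 0.0 [ 0.59427004  0.52279594 -0.15581384  2.15713856  0.17135442  0.47224131
 -0.82549646]
```

View pics/s4.png

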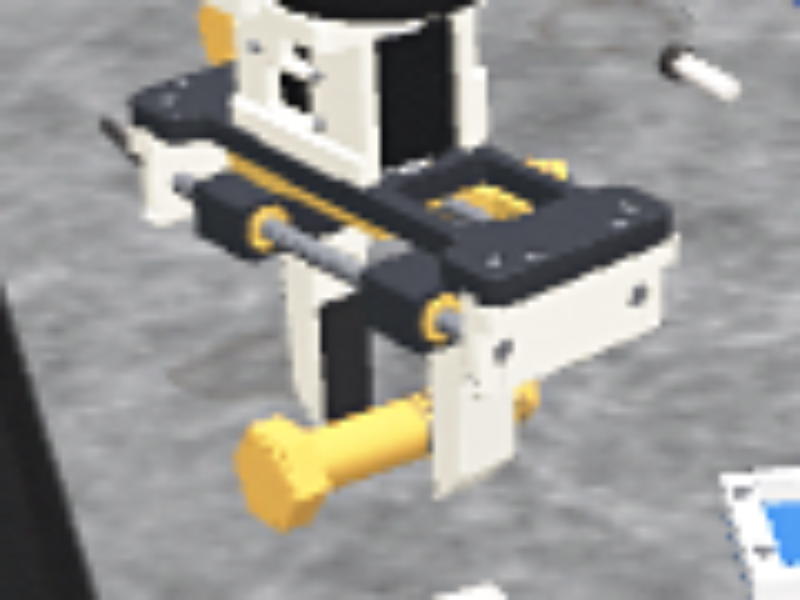

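View pics/w4.png

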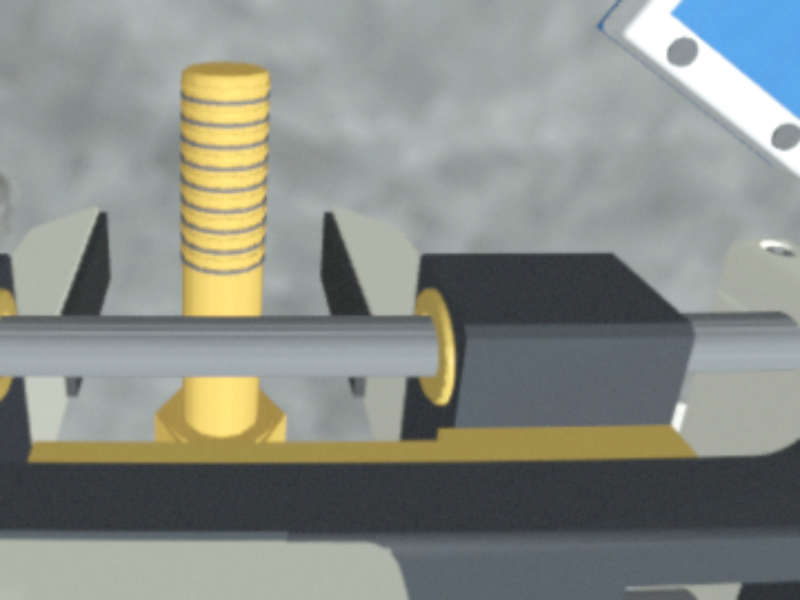

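play_rows --increments "0 0 0 0 -1;0 0 0 0 -1;0 0 0 0 -1;0 0 0 0 -1;0 0 0 0 -1"

```text
clock: 5.38
position: [0.3885, -0.26, -0.0206]
ee_rot: [-3.066, -0.684, 0.0]
force: [0.1, 0.0, -0.2]
width: 0.288
gripper_force: 0.0
```

play_rows --increments "0 0 0 0 -1;0 0 0 0 -1"

```text
clock: 5.55
position: [0.3889, -0.2601, -0.0204]
ee_rot: [3.066, 0.684, 0.001]
force: [1.1, -1.2, -1.3]
width: 0.203
gripper_force: 40.0
```

```bash
python3 -c "
from h import *
goto(658,155,75,-9)"
```

```text
pos [ 0.3889 -0.2601 -0.0204] yaw 25.2 tilt [ 0. -0. -1.] shift cm [ 42.02 -26.13  -9.54] turn 34.2
```

play_rows --increments "0 0 -1 0 -1;0 0 -2 0 -1;0 0 -2.5 0 -1;0 0 -2.5 0 -1;0 0 -1.5 0 -1"

```text
clock: 5.97
position: [0.3888, -0.26, 0.0772]
ee_rot: [3.065, 0.684, 0.002]
force: [1.0, -0.5, -3.8]
width: 0.207
gripper_force: 40.0
```

play_rows --increments "2 -1.25 0 0 -1;3 -1.9 0 0 -1;3 -1.9 0 0 -1;3 -1.9 0 0 -1;3 -1.9 0 0 -1"

```text
clock: 6.38
position: [0.4776, -0.1189, 0.0752]
ee_rot: [-3.066, -0.683, 0.001]
force: [1.2, 0.1, -3.7]
width: 0.205
gripper_force: 40.0
```

play_rows --increments "3 -1.9 0 0 -1;3 -1.9 0 0 -1;3 -1.9 0 0 -1;3 -1.9 0 0 -1;3 -1.9 0 0 -1"

```text
clock: 6.8
position: [0.573, 0.0309, 0.075]
ee_rot: [3.066, 0.684, -0.002]
force: [1.7, -0.9, -4.1]
width: 0.209
gripper_force: 40.0
```

play_rows --increments "3 -1.9 0 0 -1;3 -1.9 0 0 -1;3 -1.8 0 0 -1;2 -1.1 0 0 -1;1 -0.5 0 0 -1"

```text
clock: 7.22
position: [0.6514, 0.1502, 0.0749]
ee_rot: [-3.063, -0.69, -0.0]
force: [0.1, 0.8, -2.6]
width: 0.209
gripper_force: 40.0
```

play_rows --increments "0 0 0 6 -1;0 0 0 7 -1;0 0 0 7 -1;0 0 0 7 -1;0 0 0 7 -1"

```text
clock: 7.63
position: [0.6501, 0.1444, 0.0747]
ee_rot: [3.131, -0.253, -0.002]
force: [0.8, 0.5, -3.1]
width: 0.205
gripper_force: 39.9
```

play_rows --increments "0 0 0 0 -1;0 0 0 0 -1"

```text
clock: 7.8
position: [0.6504, 0.1449, 0.0747]
ee_rot: [3.132, -0.237, -0.001]
force: [-0.4, -0.8, -3.1]
width: 0.205
gripper_force: 40.0
```

```bash
python3 look.py w5 bolt_a tray_a; python3 -c "
from h import *
goto(658,155,-17,-9)"
```

```text
bolt_a 0.65 [249. 280.] 5499 [651.3 145.9] [32.1 98.3] -8.7 pca -8.3 zmax [0.109 0.12 ] [215. 190. 113.]
tray_a 0.89 [293.  82.] 3494 [575.6 354.7] [ 63.4 113.5] -14.9 pca -14.2 zmax [0.002 0.013] [136. 181. 221.]
tray_a 0.64 [162. 255.] 7001 [670.4 153.3] [ 64.2 115.4] -9.7 pca -25.8 zmax [0.002 0.013] [134. 186. 233.]
tray_a 0.56 [185. 551.] 728 [639.5 -92.6] [19.5 56.1] 6.7 pca -13.2 zmax [-0.     0.013] [152. 175. 195.]
pos [0.6508 0.1452 0.0747] yaw -8.7 tilt [-0. -0. -1.] shift cm [ 0.57 -1.08  9.17] turn 0.3
```

View pics/w5.png

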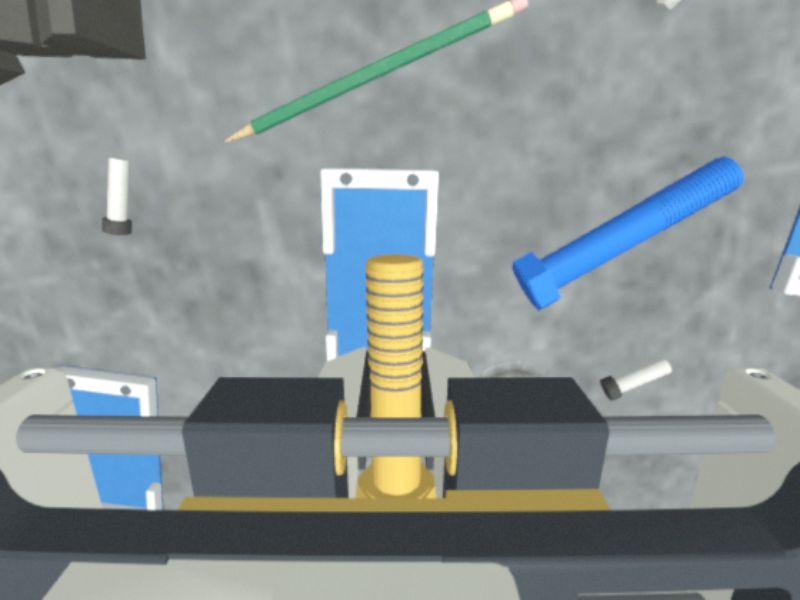

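play_rows --increments "0.4 -1.1 0 0.7 -1;0 0 3 0 -1;0 0 3 0 -1;0 0 1.5 0 -1;0 0 0.9 0 -1"

```text
clock: 8.37
position: [0.6553, 0.1563, -0.0121]
ee_rot: [3.13, -0.259, -0.006]
force: [-0.9, 0.5, -3.0]
width: 0.205
gripper_force: 39.9
```

play_rows --increments "0 0 0.5 0 -1;0 0 0.25 0 -1;0 0 0 0 -1;0 0 0 0 -1"

```text
clock: 8.7
position: [0.6576, 0.1563, -0.0157]
ee_rot: [-3.13, 0.261, -0.003]
force: [0.5, -0.6, -2.7]
width: 0.206
gripper_force: 40.0
```

```bash
python3 -c "
from h import *
goto(656.5,155,-17,-9);s=arm.observe();print(s['force'])"
```

```text
pos [ 0.6576  0.1563 -0.0157] yaw -9.5 tilt [ 0.002  0.001 -1.   ] shift cm [-0.09  0.14  0.13] turn -0.5
[ 0.48439123 -0.56026972 -2.71930527]
```

play_rows --increments "0 0 0.15 0 -1;0 0 0 0 -1;0 0 0 0 -0.3;0 0 0 0 -0.3;0 0 0 0 -0.2"

```text
clock: 9.12
position: [0.6569, 0.156, -0.0179]
ee_rot: [-3.131, 0.261, -0.001]
force: [-0.1, 0.4, -0.8]
width: 0.371
gripper_force: 0.0
```

play_rows --increments "0 0 0 0 -0.2;0 0 0 0 -0.2;0 0 -1 0 -0.2;0 0 -2.5 0 -0.2;0 0 -3.5 0 0"

```text
clock: 9.53
position: [0.6544, 0.1552, 0.0502]
ee_rot: [3.129, -0.261, -0.008]
force: [0.5, -0.2, -0.3]
width: 0.434
gripper_force: 0.0
```

play_rows --increments "0 0 -3.5 0 0.2;0 0 -3 0 0.2;0 0 0 0 0.2"

```text
clock: 9.78
position: [0.6606, 0.1571, 0.1248]
ee_rot: [-3.126, 0.261, -0.016]
force: [0.9, -0.6, 1.5]
width: 0.588
gripper_force: 0.0
```

```bash
python3 look.py w6 bolt_a tray_a; python3 -c "
from h import *
goto(431,100,100,21)
"
```

```text
bolt_a 0.98 [205. 281.] 2373 [655.8 157.3] [ 34.1 104. ] -9.3 pca -8.8 zmax [0.018 0.034] [225. 200. 120.]
bolt_a 0.66 [160. 429.] 3070 [676.3  12.8] [ 32.3 129.4] -66.7 pca -68.6 zmax [0.013 0.031] [ 65. 141. 232.]
bolt_a 0.65 [344. 337.] 110 [571.6 132.4] [ 19.2 216.2] 7.6 pca 5.8 zmax [0.008 0.24 ] [169. 147.  85.]
tray_a 0.81 [159. 543.] 3234 [ 659.3 -118.9] [48.  99.8] -15.0 pca -3.3 zmax [0.002 0.013] [130. 178. 221.]
tray_a 0.8 [187. 291.] 6181 [656.4 155.8] [ 64.2 144.2] -10.0 pca -9.7 zmax [0.002 0.013] [143. 190. 232.]
tray_a 0.59 [261. 110.] 986 [623.1 348.3] [26.3 75.2] 87.2 pca 81.8 zmax [0.003 0.014] [204. 215. 222.]
pos [0.6566 0.1558 0.1172] yaw -9.5 tilt [ 0.001  0.    -1.   ] shift cm [-21.32   9.24   1.7 ] turn -30.5
```

play_rows --increments "-2.1 0.9 0 0 0.2;-3.2 1.4 0 0 0.2;-3.2 1.4 0 0 0.2;-3.2 1.4 0 0 0.2;-3.2 1.4 0 0 0.2"

```text
clock: 10.35
position: [0.496, 0.1156, 0.1151]
ee_rot: [3.129, -0.261, -0.005]
force: [-0.1, 0.5, 0.3]
width: 0.603
gripper_force: 0.0
```

play_rows --increments "-3.2 1.4 0 0 0.2;-2.2 0.9 0 0 0.2;-1 0.4 0 -2.5 0.2;0 0 0 -7 0.2;0 0 0 -7 0.2"

```text
clock: 10.77
position: [0.4294, 0.0998, 0.1157]
ee_rot: [3.134, 0.2, -0.004]
force: [-0.1, -0.4, 0.0]
width: 0.599
gripper_force: 0.0
```

play_rows --increments "0 0 0 -7 0.2;0 0 0 -7 0.2;0 0 0 0 0.2;0 0 0 0 0.2"

```text
clock: 11.1
position: [0.4306, 0.1001, 0.1158]
ee_rot: [3.09, 0.565, -0.003]
force: [-0.5, -0.6, 0.7]
width: 0.597
gripper_force: 0.0
```

```bash
python3 look.py w7 bolt_a ; python3 -c "
from h import *
goto(431,100,-20,21)
"
```

```text
bolt_a 0.84 [200. 275.] 1935 [432.7 105. ] [32.7 80.5] 19.9 pca 21.5 zmax [0.016 0.031] [228. 204. 120.]
bolt_a 0.77 [235. 462.] 1436 [462.9 -86.7] [30.8 59.2] -13.6 pca -8.9 zmax [0.012 0.031] [214. 190. 111.]
pos [0.4309 0.1002 0.1161] yaw 20.7 tilt [-0.001 -0.    -1.   ] shift cm [ 0.02  0.03 13.61] turn -0.3
```

play_rows --increments "0.3 -0.3 2 0 0.2;0 0 4 0 0.2;0 0 4 0 0.2;0 0 2 0 0.2;0 0 1 0 0.2"

```text
clock: 11.62
position: [0.431, 0.1036, -0.0163]
ee_rot: [3.089, 0.567, -0.007]
force: [0.2, -0.4, 0.1]
width: 0.599
gripper_force: 0.0
```

play_rows --increments "0 0 0.5 0 0.2;0 0 0 0 0.2;0 0 0 0 -1;0 0 0 0 -1;0 0 0 0 -1"

```text
clock: 12.03
position: [0.4339, 0.1045, -0.0175]
ee_rot: [-3.089, -0.571, -0.003]
force: [-0.1, 0.5, 0.6]
width: 0.433
gripper_force: 0.0
```

play_rows --increments "0 0 0 0 -1;0 0 0 0 -1;0 0 0 0 -1;0 0 0 0 -1;0 0 0 0 -1"

```text
clock: 12.45
position: [0.4334, 0.1043, -0.0181]
ee_rot: [3.089, 0.571, 0.001]
force: [-0.3, -0.7, 4.4]
width: 0.207
gripper_force: 40.0
```

```bash
python3 look.py w8 bolt_a ; python3 -c "
from h import *
goto(574,355.5,75,-16)
"
```

```text
bolt_a 0.8 [226.  37.] 3177 [413.7 230.6] [20.7 76.7] -41.6 pca -37.3 zmax [0.011 0.022] [202. 180. 110.]
bolt_a 0.78 [259. 277.] 4544 [432.1 107.9] [30.  79.2] 24.1 pca 20.8 zmax [0.015 0.031] [216. 193. 115.]
pos [ 0.4334  0.1043 -0.0181] yaw 21.0 tilt [ 0.001  0.    -1.   ] shift cm [ 22.12 -18.43  -9.31] turn 37.0
```

play_rows --increments "0 0 -1 0 -1;0 0 -2 0 -1;0 0 -3 0 -1;0 0 -2.3 0 -1;0 0 -1 0 -1"

```text
clock: 12.97
position: [0.4339, 0.1047, 0.077]
ee_rot: [-3.089, -0.572, -0.004]
force: [0.9, 0.1, -2.3]
width: 0.203
gripper_force: 40.0
```

play_rows --increments "1.7 -1.4 0 0 -1;2.6 -2.2 0 0 -1;2.6 -2.2 0 0 -1;2.6 -2.2 0 0 -1;2.6 -2.2 0 0 -1"

```text
clock: 13.38
position: [0.5097, 0.2439, 0.0742]
ee_rot: [3.089, 0.571, -0.002]
force: [0.8, 0.1, -2.1]
width: 0.212
gripper_force: 40.0
```

play_rows --increments "2.6 -2.2 0 0 -1;2.6 -2.2 0 0 -1;2.6 -2.1 0 0 -1;1.6 -1.3 0 0 -1;0.5 -0.4 0 2 -1"

```text
clock: 13.8
position: [0.5728, 0.359, 0.0736]
ee_rot: [-3.096, -0.523, 0.001]
force: [0.4, 0.1, -2.8]
width: 0.205
gripper_force: 40.0
```

play_rows --increments "0 0 0 7 -1;0 0 0 7 -1;0 0 0 7 -1;0 0 0 7 -1;0 0 0 7 -1"

```text
clock: 14.22
position: [0.572, 0.3544, 0.0736]
ee_rot: [3.108, -0.447, -0.002]
force: [0.4, 0.1, -2.7]
width: 0.206
gripper_force: 40.0
```

play_rows --increments "0 0 0 0 -1;0 0 0 0 -1"

```text
clock: 14.38
position: [0.5721, 0.3547, 0.0739]
ee_rot: [3.111, -0.432, -0.001]
force: [-0.3, -0.1, -1.7]
width: 0.207
gripper_force: 40.0
```

```bash
python3 look.py w9 bolt_a tray_a; python3 -c "
from h import *
goto(573.5,355.5,-15,-16)
"
```

```text
bolt_a 0.93 [ 60. 511.] 4074 [641.5 154.8] [46.  78.7] -8.8 pca -10.1 zmax [0.015 0.034] [213. 189. 108.]
bolt_a 0.79 [260. 274.] 4780 [571.7 357.7] [30.6 80.4] -14.5 pca -15.7 zmax [0.105 0.122] [214. 191. 115.]
bolt_a 0.64 [332. 437.] 930 [409.3 237. ] [18.5 46.2] -42.3 pca -46.0 zmax [0.01  0.022] [199. 176. 108.]
tray_a 0.94 [182. 273.] 5958 [584.8 354.3] [64.  92.2] -16.1 pca -22.0 zmax [0.002 0.013] [133. 185. 232.]
tray_a 0.84 [ 76. 482.] 7406 [632.4 154.7] [ 76.  102.9] -10.0 pca -2.2 zmax [0.002 0.013] [134. 180. 223.]
pos [0.5725 0.3546 0.0743] yaw -15.9 tilt [-0.001 -0.    -1.   ] shift cm [ 0.08 -0.12  8.93] turn 0.1
```

View pics/w9.png

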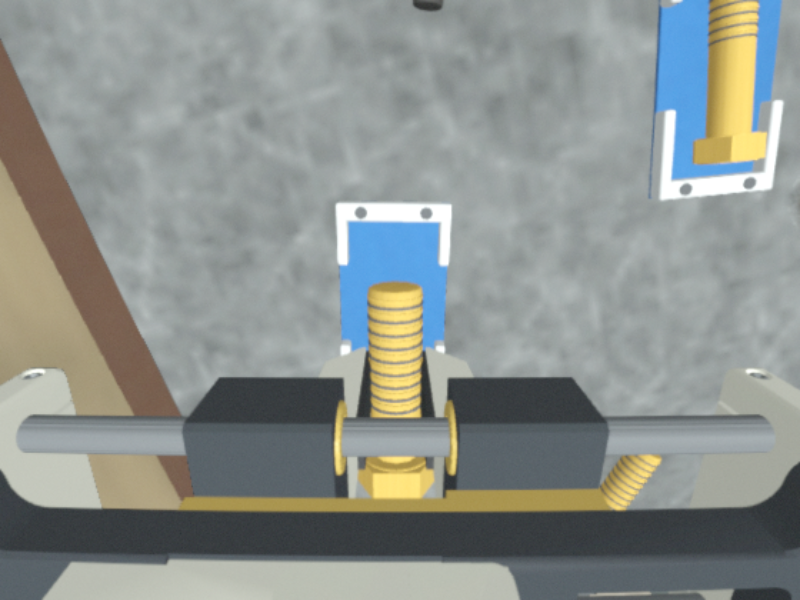

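play_rows --increments "0 -0.1 2 0 -1;0 0 3 0 -1;0 0 2 0 -1;0 0 1 0 -1;0 0 0.6 0 -1"

```text
clock: 14.95
position: [0.5721, 0.3551, -0.0131]
ee_rot: [3.11, -0.436, -0.003]
force: [-0.1, 0.2, -2.1]
width: 0.207
gripper_force: 40.0
```

play_rows --increments "0 0 0.3 0 -1;0 0 0 0 -1;0 0 0 0 -1"

```text
clock: 15.2
position: [0.5738, 0.3563, -0.0132]
ee_rot: [-3.11, 0.438, -0.002]
force: [0.4, 0.1, -1.8]
width: 0.206
gripper_force: 40.0
```

```bash
python3 look.py w10 bolt_a tray_a; python3 -c "
from h import *
goto(573.5,355.5,-15,-16);s=arm.observe();print(s['force'])
"
```

```text
bolt_a 0.87 [260. 275.] 4758 [564.6 359.5] [30.6 97.4] -18.3 pca -15.8 zmax [0.019 0.035] [213. 189. 113.]
tray_a 0.97 [198. 278.] 8493 [571.8 358.4] [ 69.2 119.2] -16.4 pca 79.7 zmax [0.002 0.013] [156. 195. 230.]
tray_a 0.67 [116. 555.] 1266 [623.2 193.3] [ 4.1 67.5] -10.6 pca -9.8 zmax [0.001 0.011] [136. 148. 156.]
pos [ 0.5737  0.3563 -0.0132] yaw -16.0 tilt [ 0.002  0.001 -1.   ] shift cm [0.   0.08 0.18] turn -0.0
[-0.08557808  0.04111932 -2.21090034]
```

play_rows --increments "0 0 0.2 0 -1;0 0 0 0 -1;0 0 0 0 -0.3;0 0 0 0 -0.3;0 0 0 0 -0.2"

```text
clock: 15.77
position: [0.5731, 0.356, -0.0161]
ee_rot: [-3.111, 0.438, -0.001]
force: [0.1, 0.2, -0.9]
width: 0.365
gripper_force: 0.0
```

play_rows --increments "0 0 0 0 -0.2;0 0 0 0 -0.2;0 0 -1 0 -0.2;0 0 -2.5 0 -0.2;0 0 -3.5 0 0"

```text
clock: 16.18
position: [0.571, 0.3545, 0.0521]
ee_rot: [3.107, -0.437, -0.006]
force: [0.1, 1.1, 0.2]
width: 0.437
gripper_force: 0.0
```

play_rows --increments "0 0 -3.5 0 0.2;0 0 -3 0 0.2;0 0 0 0 0.2;0 0 0 0 0.2"

```text
clock: 16.52
position: [0.5743, 0.3567, 0.1217]
ee_rot: [-3.107, 0.438, -0.006]
force: [-1.2, -0.6, -0.6]
width: 0.597
gripper_force: 0.0
```

```bash
python3 look.py w11 bolt_a tray_a; python3 -c "
from h import *
goto(379,260,118,-43)
"
```

```text
bolt_a 0.97 [206. 278.] 1975 [573.2 358.8] [34.4 79.8] -14.4 pca -15.8 zmax [0.018 0.034] [222. 200. 123.]
bolt_a 0.96 [ 57. 478.] 3257 [649.4 161.9] [28.2 94.3] -9.9 pca -10.2 zmax [0.015 0.034] [213. 189. 113.]
tray_a 0.67 [191. 286.] 5387 [571.3 358. ] [ 64.4 121.2] -16.7 pca -16.3 zmax [0.002 0.013] [148. 192. 232.]
pos [0.5722 0.3552 0.1176] yaw -16.0 tilt [-0.002 -0.001 -1.   ] shift cm [-15.94  14.49   0.  ] turn 27.0
```

play_rows --increments "-1.7 1.5 0 0 0.2;-2.6 2.4 0 0 0.2;-2.6 2.4 0 0 0.2;-2.6 2.4 0 0 0.2;-2.6 2.4 0 0 0.2"

```text
clock: 17.08
position: [0.4237, 0.281, 0.1171]
ee_rot: [3.109, -0.438, -0.003]
force: [-0.2, 1.0, -0.1]
width: 0.598
gripper_force: 0.0
```

play_rows --increments "-2.3 2 0 0 0.2;-1.5 1.4 0 6 0.2;0 0 0 7 0.2;0 0 0 7 0.2;0 0 0 7 0.2"

```text
clock: 17.5
position: [0.3786, 0.2578, 0.1158]
ee_rot: [2.973, -0.993, -0.008]
force: [0.4, 0.0, -0.9]
width: 0.603
gripper_force: 0.0
```

play_rows --increments "0 0 0 0 0.2;0 0 0 0 0.2"

```text
clock: 17.67
position: [0.3781, 0.2593, 0.1156]
ee_rot: [2.976, -0.98, -0.006]
force: [-0.0, -0.1, -0.1]
width: 0.599
gripper_force: 0.0
```

```bash
python3 look.py w12 bolt_a ; python3 -c "
from h import *
goto(379,260,-18.5,-42)
"
```

```text
bolt_a 0.6 [95. 54.] 2899 [571.3 355.6] [31.7 81.3] -16.2 pca -14.6 zmax [0.014 0.034] [220. 198. 122.]
bolt_a 0.56 [200. 273.] 2922 [380.1 265.5] [ 32.8 127.9] -38.8 pca -42.1 zmax [0.015 0.031] [232. 207. 119.]
pos [0.3784 0.2592 0.1157] yaw -36.5 tilt [-0.007 -0.006 -1.   ] shift cm [ 0.03 -0.22 13.42] turn 5.5
```

play_rows --increments "-0.2 -0.5 0 0 0.2;0 0 0 0 0.2;0 0 0 0 0.2"

```text
clock: 18.02
position: [0.381, 0.264, 0.1162]
ee_rot: [2.976, -0.987, -0.007]
force: [-0.1, 0.5, 0.1]
width: 0.602
gripper_force: 0.0
```

```bash
python3 -c "
from h import *
goto(380,264.5,-18.5,-42); print(arm.observe()['joints'].round(3),arm.observe()['dq'].round(3))
"
```

```text
pos [0.381  0.264  0.1162] yaw -36.7 tilt [-0.006 -0.004 -1.   ] shift cm [-0.08 -0.07 13.47] turn 5.3
[-1.085  0.294  0.455  2.084 -0.178  0.807 -2.735] [-0.01  -0.005  0.022  0.008  0.001  0.002 -0.003]
```

play_rows --increments "0 0 0 -5 0.2;0 0 0 -7 0.2;0 0 0 -7 0.2;0 0 0 -7 0.2;0 0 0 -7 0.2"

```text
clock: 18.43
position: [0.3809, 0.2637, 0.1164]
ee_rot: [3.136, -0.093, -0.009]
force: [-0.1, -0.5, 0.0]
width: 0.599
gripper_force: 0.0
```

```bash
python3 -c "
from h import *
goto(380,264.5,-18.5,-42); print(arm.observe()['joints'].round(3))
"
```

```text
pos [0.3809 0.2637 0.1164] yaw -3.4 tilt [-0.006 -0.004 -1.   ] shift cm [-1.000e-02 -1.300e-01  1.349e+01] turn 38.6
[-0.981  0.285  0.323  2.077 -0.125  0.805 -2.214]
```

play_rows --increments "0 0 0 -7 0.2;0 0 0 -7 0.2;0 0 0 -7 0.2;0 0 0 -7 0.2;0 0 0 -7 0.2"

```text
clock: 18.85
position: [0.3809, 0.2637, 0.1164]
ee_rot: [3.02, 0.855, -0.011]
force: [0.2, 0.4, 0.6]
width: 0.597
gripper_force: 0.0
```

play_rows --increments "0 0 0 -7 0.2;0 0 0 -7 0.2;0 0 0 -7 0.2;0 0 0 -7 0.2;0 0 0 -7 0.2"

```text
clock: 19.27
position: [0.3809, 0.2637, 0.1164]
ee_rot: [2.625, 1.725, -0.012]
force: [0.1, 1.1, 0.8]
width: 0.6
gripper_force: 0.0
```

play_rows --increments "0 0 0 -7 0.2;0 0 0 -7 0.2;0 0 0 -7 0.2;0 0 0 -7 0.2;0 0 0 -7 0.2"

```text
clock: 19.68
position: [0.3809, 0.2637, 0.1164]
ee_rot: [-1.984, -2.433, 0.011]
force: [0.4, 0.2, -0.5]
width: 0.6
gripper_force: 0.0
```

play_rows --increments "0 0 0 -7 0.2;0 0 0 -7 0.2;0 0 0 -7 0.2;0 0 0 -7 0.2;0 0 0 -7 0.2"

```text
clock: 20.1
position: [0.3809, 0.2637, 0.1164]
ee_rot: [-1.16, -2.915, 0.01]
force: [-0.1, 0.8, 0.4]
width: 0.602
gripper_force: 0.0
```

play_rows --increments "0 0 0 0 0.2;0 0 0 0 0.2"

```text
clock: 20.27
position: [0.381, 0.2637, 0.1164]
ee_rot: [-1.175, -2.909, 0.01]
force: [-0.5, 0.1, 0.0]
width: 0.601
gripper_force: 0.0
```

```bash
python3 look.py w13 bolt_a; python3 -c "
from h import *
goto(380,264.5,-18.5,-42); print(arm.observe()['joints'].round(3))
"
```

```text
bolt_a 0.91 [180. 269.] 2980 [376.4 263.5] [ 34.1 129.3] -41.5 pca -41.9 zmax [0.015 0.031] [228. 205. 119.]
bolt_a 0.58 [250. 468.] 1326 [496.9 361. ] [ 36.1 207. ] 6.1 pca -10.6 zmax [0.013 0.034] [209. 184. 105.]
pos [0.3808 0.2639 0.1164] yaw 136.0 tilt [-0.006 -0.004 -1.   ] shift cm [ 0.09  0.09 13.49] turn -2.0
[-0.567  0.294 -0.189  2.044  0.074  0.817  0.005]
```

play_rows --increments "0.2 -0.1 2 -2 0.2;0 0 4 0 0.2;0 0 4 0 0.2;0 0 2 0 0.2;0 0 1 0 0.2"

```text
clock: 20.78
position: [0.3762, 0.2629, -0.0162]
ee_rot: [-1.119, -2.929, 0.016]
force: [-0.7, -0.2, 1.1]
width: 0.6
gripper_force: 0.0
```

play_rows --increments "0 0 0.4 0 0.2;0 0 0 0 0.2;0 0 0 0 -1;0 0 0 0 -1;0 0 0 0 -1"

```text
clock: 21.2
position: [0.3786, 0.2648, -0.0164]
ee_rot: [-1.118, -2.933, 0.007]
force: [0.4, 0.6, 0.9]
width: 0.428
gripper_force: 0.0
```

play_rows --increments "0 0 0 0 -1;0 0 0 0 -1;0 0 0 0 -1;0 0 0 0 -1;0 0 0 0 -1"

```text
clock: 21.62
position: [0.3776, 0.2636, -0.0174]
ee_rot: [-1.117, -2.932, 0.011]
force: [-1.5, -2.2, 7.1]
width: 0.206
gripper_force: 39.9
```

```bash
python3 look.py w14 bolt_a ; python3 -c "
from h import *
goto(559,-364,75,-9.5)
"
```

```text
bolt_a 0.74 [213. 275.] 7354 [375.  267.4] [ 34.6 121.9] -40.4 pca -40.1 zmax [0.016 0.031] [230. 207. 117.]
pos [ 0.3776  0.2636 -0.0174] yaw 138.3 tilt [-0.006 -0.005 -1.   ] shift cm [-55.29 -34.86  -9.02] turn -32.2
```

play_rows --increments "0 0 -1 0 -1;0 0 -2 0 -1;0 0 -3 0 -1;0 0 -2.5 0 -1;0 0 -1 0 -1"

```text
clock: 22.13
position: [0.3793, 0.2657, 0.0807]
ee_rot: [-1.117, -2.934, 0.005]
force: [-0.1, 0.9, -4.4]
width: 0.205
gripper_force: 39.8
```

play_rows --increments "-1.7 -1.1 0 0 -1;-2.6 -1.6 0 0 -1;-2.9 -1.8 0 0 -1;-2.9 -1.8 0 0 -1;-2.9 -1.8 0 0 -1"

```text
clock: 22.55
position: [0.4214, 0.1163, 0.0782]
ee_rot: [-1.116, -2.933, 0.01]
force: [0.5, 0.6, -3.9]
width: 0.205
gripper_force: 39.8
```

play_rows --increments "-2.9 -1.8 0 0 -1;-2.9 -1.8 0 0 -1;-2.9 -1.8 0 0 -1;-2.9 -1.8 0 0 -1;-2.9 -1.8 0 0 -1"

```text
clock: 22.97
position: [0.4698, -0.0476, 0.0787]
ee_rot: [-1.117, -2.932, 0.01]
force: [-0.2, 0.9, -4.1]
width: 0.207
gripper_force: 39.8
```

play_rows --increments "-2.9 -1.9 0 0 -1;-2.9 -1.9 0 0 -1;-2.9 -1.9 0 0 -1;-2.9 -1.9 0 0 -1;-2.9 -1.9 0 0 -1"

```text
clock: 23.38
position: [0.5149, -0.2149, 0.0791]
ee_rot: [-1.117, -2.932, 0.009]
force: [-0.0, 0.5, -4.7]
width: 0.202
gripper_force: 39.8
```

play_rows --increments "-2.9 -1.9 0 0 -1;-2.9 -1.9 0 0 -1;-2.4 -1.5 0 0 -1;-1.5 -0.9 0 0 -1;0 0 0 -4 -1"

```text
clock: 23.8
position: [0.5459, -0.3297, 0.0792]
ee_rot: [-1.023, -2.967, 0.014]
force: [-0.6, -1.3, -4.3]
width: 0.207
gripper_force: 39.8
```

play_rows --increments "0 0 0 -7 -1;0 0 0 -7 -1;0 0 0 -7 -1;0 0 0 -7 -1;0 0 0 0 -1"

```text
clock: 24.22
position: [0.5456, -0.3242, 0.0791]
ee_rot: [-0.257, -3.125, 0.007]
force: [-0.4, 0.3, -4.2]
width: 0.204
gripper_force: 39.8
```

```bash
python3 look.py w15 bolt_a tray_a; python3 -c "
from h import *
goto(559,-364,-14,-9.5); print(arm.observe()['joints'].round(3))
"
```

```text
bolt_a 0.65 [217. 277.] 7343 [ 542.2 -322.2] [ 34.7 121.6] -8.1 pca -8.2 zmax [0.112 0.127] [222. 195. 108.]
tray_a 0.97 [265. 487.] 3317 [ 617.6 -192.3] [110.9 219.2] 56.5 pca -22.2 zmax [0.002 0.013] [149. 185. 215.]
tray_a 0.59 [192. 224.] 6986 [ 534.7 -360. ] [ 67.2 123.1] -8.9 pca -13.6 zmax [0.002 0.013] [123. 178. 228.]
pos [ 0.5459 -0.3242  0.0791] yaw 170.0 tilt [-0.006 -0.004 -1.   ] shift cm [-2.03 -3.65  9.32] turn -0.5
[ 0.569  0.58  -0.181  1.668  0.133  0.909  1.731]
```

View pics/w15.png

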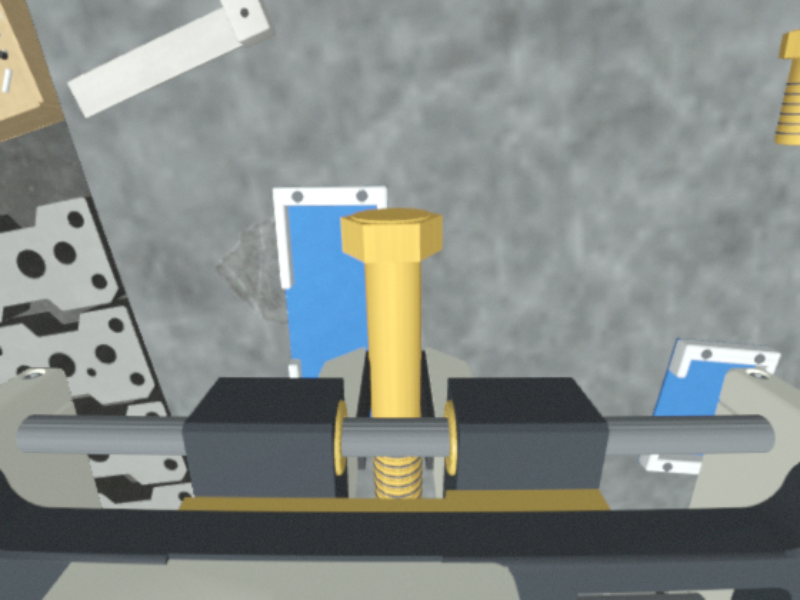

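play_rows --increments "-0.6 -1.2 0 -0.5 -1;-0.6 -1.2 0 0 -1;-0.6 -1.2 1 0 -1;0 0 2 0 -1;0 0 3 0 -1"

```text
clock: 24.78
position: [0.5597, -0.3652, 0.0212]
ee_rot: [-0.26, -3.13, 0.013]
force: [1.0, 0.1, -4.4]
width: 0.206
gripper_force: 39.8
```

play_rows --increments "0 0 2 0 -1;0 0 0.8 0 -1;0 0 0.3 0 -1;0 0 0 0 -1;0 0 0 0 -1"

```text
clock: 25.2
position: [0.5585, -0.3635, -0.0105]
ee_rot: [-0.253, -3.128, 0.009]
force: [0.5, -0.2, -3.7]
width: 0.207
gripper_force: 39.8
```

```bash
python3 look.py w16 bolt_a tray_a; python3 -c "
from h import *
goto(557,-363,-14.5,-9.5); print(arm.observe()['force'])
"
```

```text
bolt_a 0.8 [216. 276.] 7219 [ 554.4 -361.6] [ 33.6 120.6] -8.3 pca -8.1 zmax [0.022 0.037] [227. 201. 113.]
tray_a 0.88 [143. 278.] 12344 [ 552.7 -361.4] [ 68.7 158.9] -9.7 pca -10.2 zmax [0.002 0.013] [150. 194. 233.]
pos [ 0.5584 -0.3637 -0.0103] yaw 170.8 tilt [-0.004 -0.006 -1.   ] shift cm [0.15 0.04 0.42] turn 0.3
[ 0.3932836   0.20000357 -4.89133537]
```

play_rows --increments "0 0 0.2 0 -1;0 0 0.2 0 -1;0 0 0 0 -1;0 0 0 0 -0.3;0 0 0 0 -0.2"

```text
clock: 25.77
position: [0.558, -0.3635, -0.0151]
ee_rot: [-0.252, -3.127, 0.009]
force: [-0.1, 0.7, 0.1]
width: 0.305
gripper_force: 0.0
```

play_rows --increments "0 0 0 0 -0.2;0 0 0 0 -0.2;0 0 0 0 -0.2;0 0 -1 0 -0.2;0 0 -2.5 0 -0.2"

```text
clock: 26.18
position: [0.5553, -0.3617, 0.0167]
ee_rot: [-0.251, -3.12, 0.004]
force: [1.0, -0.4, -0.5]
width: 0.399
gripper_force: 0.0
```

play_rows --increments "0 0 -3.5 0 0;0 0 -3.5 0 0.2;0 0 -3 0 0.2;0 0 0 0 0.2;0 0 0 0 0.2"

```text
clock: 26.6
position: [0.5597, -0.3632, 0.1222]
ee_rot: [-0.252, -3.13, 0.011]
force: [-0.6, -0.7, -0.4]
width: 0.596
gripper_force: 0.0
```

```bash
python3 look.py w17 bolt_a tray_a; python3 -c "
from h import *
goto(463,-87,118,-5)
"
```

```text
bolt_a 0.96 [184. 277.] 2918 [ 562.3 -363.4] [ 33.9 138. ] -8.7 pca -8.1 zmax [0.018 0.034] [225. 202. 122.]
bolt_a 0.95 [ 57. 556.] 360 [463.8 -97.1] [ 9.6 56.4] 5.3 pca 3.5 zmax [0.009 0.018] [180. 158.  94.]
tray_a 0.87 [182. 286.] 7759 [ 557.4 -362.7] [ 67.2 168.8] -8.5 pca -9.1 zmax [0.002 0.013] [146. 192. 233.]
tray_a 0.67 [242. 498.] 4371 [ 610. -201.] [103.7 247.7] 57.7 pca -14.3 zmax [0.002 0.013] [132. 181. 224.]
pos [ 0.5574 -0.3621  0.1182] yaw 170.8 tilt [-0.008 -0.004 -1.   ] shift cm [ 1.372e+01  2.565e+01 -1.000e-02] turn -4.2
```

play_rows --increments "1.1 2 0 0 0.2;1.6 3 0 0 0.2;1.6 3 0 0 0.2;1.6 3 0 0 0.2;1.6 3 0 0 0.2"

```text
clock: 27.17
position: [0.5048, -0.2107, 0.1173]
ee_rot: [-0.252, -3.123, 0.007]
force: [-0.1, 0.3, -0.1]
width: 0.594
gripper_force: 0.0
```

play_rows --increments "1.6 3 0 0 0.2;1.6 3 0 0 0.2;1.6 3 0 0 0.2;1 1.8 0 0 0.2;0.4 0.8 0 -4 0.2"

```text
clock: 27.58
position: [0.4617, -0.0843, 0.1175]
ee_rot: [-0.137, -3.13, 0.006]
force: [-0.1, -0.4, -0.3]
width: 0.603
gripper_force: 0.0
```

play_rows --increments "0 0 0 0 0.2;0 0 0 0 0.2"

```text
clock: 27.75
position: [0.4634, -0.088, 0.1178]
ee_rot: [-0.143, -3.131, 0.008]
force: [0.0, -0.9, -0.9]
width: 0.602
gripper_force: 0.0
```

```bash
python3 look.py w18 bolt_a ; python3 -c "
from h import *
goto(463,-87,-18.5,-5)
"
```

```text
bolt_a 0.71 [190. 278.] 1460 [462.8 -83.7] [33.2 59.5] 4.8 pca -3.6 zmax [0.014 0.031] [220. 196. 115.]
bolt_a 0.71 [248.  21.] 448 [ 469.6 -272.3] [ 22.4 239.2] -70.1 pca -69.8 zmax [0.01  0.208] [179. 160. 102.]
pos [ 0.4639 -0.089   0.118 ] yaw 174.6 tilt [-0.007 -0.005 -1.   ] shift cm [ 0.03  0.27 13.64] turn -0.4
```

View pics/w18.png

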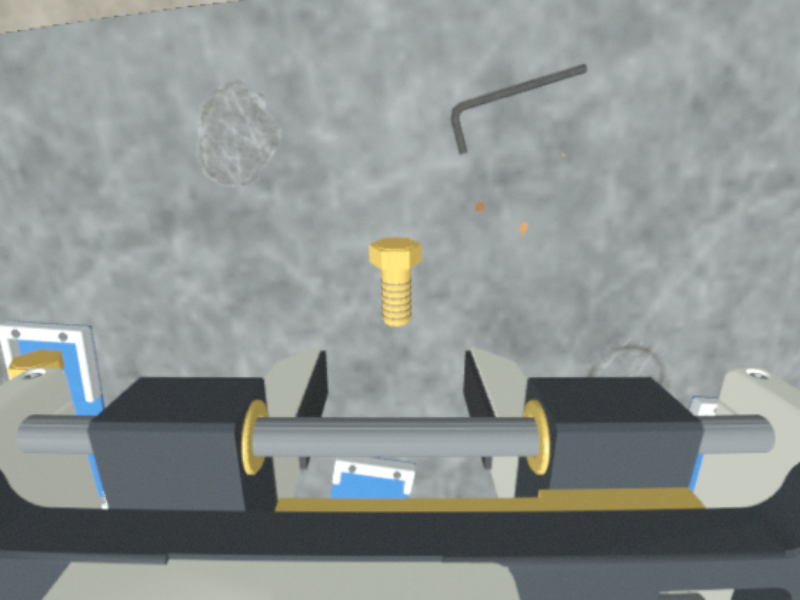

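play_rows --increments "-0.3 0.2 2 0 0.2;0 0 4 0 0.2;0 0 4 0 0.2;0 0 2 0 0.2;0 0 1.2 0 0.2"

```text
clock: 28.27
position: [0.4645, -0.088, -0.0167]
ee_rot: [-0.147, -3.128, 0.008]
force: [-0.1, 0.0, 1.1]
width: 0.602
gripper_force: 0.0
```

play_rows --increments "0 0 0.4 0 0.2;0 0 0 0 0.2;0 0 0 0 -1;0 0 0 0 -1;0 0 0 0 -1"

```text
clock: 28.68
position: [0.4672, -0.0872, -0.0166]
ee_rot: [-0.143, -3.135, 0.008]
force: [0.2, 0.1, 0.4]
width: 0.426
gripper_force: 0.0
```

play_rows --increments "0 0 0 0 -1;0 0 0 0 -1;0 0 0 0 -1;0 0 0 0 -1;0 0 0 0 -1"

```text
clock: 29.1
position: [0.4666, -0.0869, -0.0173]
ee_rot: [-0.143, -3.133, 0.008]
force: [-0.6, -1.2, 4.8]
width: 0.207
gripper_force: 39.7
```

```bash
python3 look.py w19 bolt_a ; python3 -c "
from h import *
goto(662,-128,75,-15)
"
```

```text
bolt_a 0.75 [237. 276.] 3981 [457.5 -84.9] [34.5 47.6] -3.4 pca -4.1 zmax [0.013 0.031] [213. 188. 107.]
pos [ 0.4666 -0.0869 -0.0173] yaw 174.8 tilt [-0.005 -0.005 -1.   ] shift cm [-19.79  -2.36  -9.31] turn 9.8
```

play_rows --increments "0 0 -1 0 -1;0 0 -2 0 -1;0 0 -3 0 -1;0 0 -2.3 0 -1;0 0 -1 0 -1"

```text
clock: 29.62
position: [0.468, -0.0863, 0.0784]
ee_rot: [-0.142, -3.136, 0.008]
force: [0.4, 1.0, -1.0]
width: 0.206
gripper_force: 39.7
```

play_rows --increments "-2 -0.2 0 0 -1;-3.5 -0.4 0 0 -1;-3.5 -0.4 0 0 -1;-3.5 -0.4 0 0 -1;-3.5 -0.4 0 0 -1"

```text
clock: 30.03
position: [0.6254, -0.1191, 0.0742]
ee_rot: [-0.142, -3.132, 0.008]
force: [-0.3, -0.9, -1.5]
width: 0.208
gripper_force: 39.7
```

play_rows --increments "-2.5 -0.4 0 0 -1;-1.3 -0.1 0 0 -1;0 0 0 5 -1;0 0 0 5 -1;0 0 0 0 -1"

```text
clock: 30.45
position: [0.6614, -0.1269, 0.0735]
ee_rot: [-0.42, -3.106, 0.008]
force: [0.1, -0.0, -2.0]
width: 0.207
gripper_force: 39.7
```

```bash
python3 look.py w20 bolt_a tray_a; python3 -c "
from h import *
goto(662,-128,-14.5,-15)
"
```

```text
bolt_a 0.85 [173. 458.] 4795 [676.3  13. ] [ 33.9 129.1] -64.4 pca -67.5 zmax [0.013 0.031] [ 65. 143. 233.]
bolt_a 0.64 [237. 276.] 4164 [ 653.  -124.2] [34.8 49.9] -17.9 pca -14.2 zmax [0.101 0.122] [209. 185. 107.]
bolt_a 0.55 [225.   0.] 227 [ 609.  -359.4] [ 5.1 27.9] -11.1 pca -9.4 zmax [0.009 0.019] [147. 132.  89.]
tray_a 0.72 [212.  13.] 3327 [ 581.1 -354.3] [ 45.1 122.8] -9.0 pca -16.9 zmax [0.002 0.013] [139. 179. 215.]
tray_a 0.57 [179. 266.] 4734 [ 652.5 -127.9] [66.6 84.7] -14.1 pca -72.3 zmax [0.002 0.013] [143. 192. 235.]
tray_a 0.47 [191. 558.] 132 [706.2 114.3] [ 3.3 30.5] -8.2 pca -8.8 zmax [0.    0.007] [166. 177. 184.]
pos [ 0.6614 -0.1271  0.0741] yaw 165.0 tilt [-0.007 -0.005 -1.   ] shift cm [-0.12 -0.02  8.86] turn -0.0
```

View pics/w20.png

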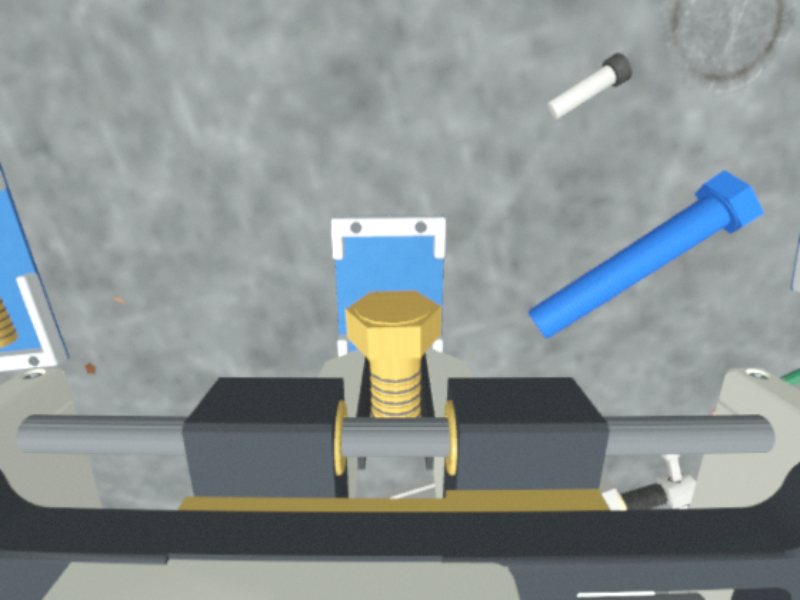

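play_rows --increments "-0.25 -0.35 2 0 -1;0 0 3 0 -1;0 0 2 0 -1;0 0 1 0 -1;0 0 0.5 0 -1"

```text
clock: 31.02
position: [0.6616, -0.1315, -0.0122]
ee_rot: [-0.412, -3.106, 0.008]
force: [-0.4, 0.3, -0.6]
width: 0.209
gripper_force: 39.7
```

play_rows --increments "0 0 0.2 0 -1;0 0 0 0 -1;0 0 0 0 -1"

```text
clock: 31.27
position: [0.6639, -0.1317, -0.0112]
ee_rot: [-0.414, -3.111, 0.008]
force: [-0.1, 0.4, -2.0]
width: 0.205
gripper_force: 39.7
```

```bash
python3 look.py w21 bolt_a tray_a; python3 -c "
from h import *
goto(662,-128,-14.5,-15);print(arm.observe()['force'])
"
```

```text
bolt_a 0.61 [234. 495.] 5638 [680.3  -7.7] [20.  90.1] -67.5 pca -67.0 zmax [0.011 0.023] [ 62. 139. 229.]
bolt_a 0.57 [237. 274.] 4018 [ 654.5 -128.9] [34.7 48.1] -18.1 pca -12.7 zmax [0.016 0.037] [210. 185. 105.]
tray_a 0.76 [193. 276.] 7164 [ 639.5 -123.8] [56.6 69.8] 75.0 pca 75.0 zmax [0.002 0.013] [157. 196. 232.]
pos [ 0.6637 -0.1318 -0.0113] yaw 164.8 tilt [-0.004 -0.005 -1.   ] shift cm [0.26 0.32 0.32] turn -0.2
[ 0.30337615  1.27565965 -1.66284542]
```

Lower 3.5 mm, release and withdraw.

play_rows --increments "0 0 0.2 0 -1;0 0 0.15 0 -1;0 0 0 0 -1;0 0 0 0 -0.3;0 0 0 0 -0.2"

```text
clock: 31.83
position: [0.6633, -0.1318, -0.0155]
ee_rot: [-0.415, -3.11, 0.008]
force: [0.3, 0.2, -0.1]
width: 0.306
gripper_force: 0.0
```

play_rows --increments "0 0 0 0 -0.2;0 0 0 0 -0.2;0 0 0 0 -0.2;0 0 -1 0 -0.2;0 0 -2.5 0 -0.2"

```text
clock: 32.25
position: [0.6604, -0.1313, 0.0164]
ee_rot: [-0.414, -3.103, 0.008]
force: [-0.4, -0.6, -0.4]
width: 0.4
gripper_force: 0.0
```

play_rows --increments "0 0 -3.5 0 0;0 0 -3.5 0 0.2;0 0 -3 0 0.2;0 0 0 0 0.2;0 0 0 0 0.2"

```text
clock: 32.67
position: [0.6653, -0.1312, 0.122]
ee_rot: [-0.415, -3.114, 0.008]
force: [-0.3, -0.8, -0.2]
width: 0.601
gripper_force: 0.0
```

```bash
python3 look.py w22 bolt_a tray_a
```

```text
bolt_a 0.77 [148. 558.] 173 [688.  142.8] [ 3.6 35. ] -9.0 pca -9.1 zmax [0.009 0.017] [161. 145. 101.]
bolt_a 0.62 [159. 436.] 3230 [674.   10.8] [ 34.1 127.4] -68.4 pca -67.8 zmax [0.013 0.031] [ 64. 144. 236.]
bolt_a 0.61 [159.  17.] 2768 [ 558.4 -359. ] [ 23.3 128.2] -11.6 pca -11.4 zmax [0.012 0.026] [199. 176. 106.]
tray_a 0.97 [185. 285.] 4429 [ 658.9 -129. ] [63.9 96.6] -15.1 pca -14.0 zmax [0.002 0.013] [151. 196. 236.]
tray_a 0.86 [118. 544.] 4910 [656.8 134.1] [ 45.2 154.7] -0.3 pca -5.4 zmax [0.002 0.013] [139. 182. 220.]
tray_a 0.84 [159.  36.] 6508 [ 557.1 -367.3] [ 79.  174.8] -9.3 pca -18.1 zmax [0.002 0.013] [146. 185. 220.]
```

play_rows --increments "3 0 -1 0 0.2;3 0 -1 0 0.2;3 0 -1 0 0.2;3 0 -1 0 0.2;3 0 -1 0 0.2"

```text
clock: 33.23
position: [0.5168, -0.0911, 0.1685]
ee_rot: [-0.414, -3.106, 0.008]
force: [0.4, -0.8, 0.7]
width: 0.6
gripper_force: 0.0
```

play_rows --increments "3 0 -1 0 0.2;3 0 0 0 0.2;0 0 0 0 0.2;0 0 0 0 0.2"

```text
clock: 33.57
position: [0.4598, -0.0756, 0.1794]
ee_rot: [-0.414, -3.107, 0.009]
force: [1.7, -0.8, -0.6]
width: 0.598
gripper_force: 0.0
```

```bash
python3 -c "
from h import *
p=vision.get_image('wrist');save(p,'wf')
p=vision.get_image('top');save(p,'tf',(110,290,100,480))"
```

```text
(no output)
```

View pics/tf.png

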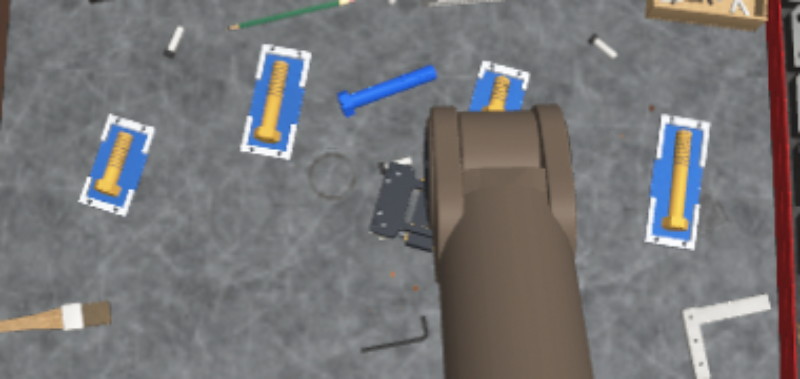

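View pics/w22.png

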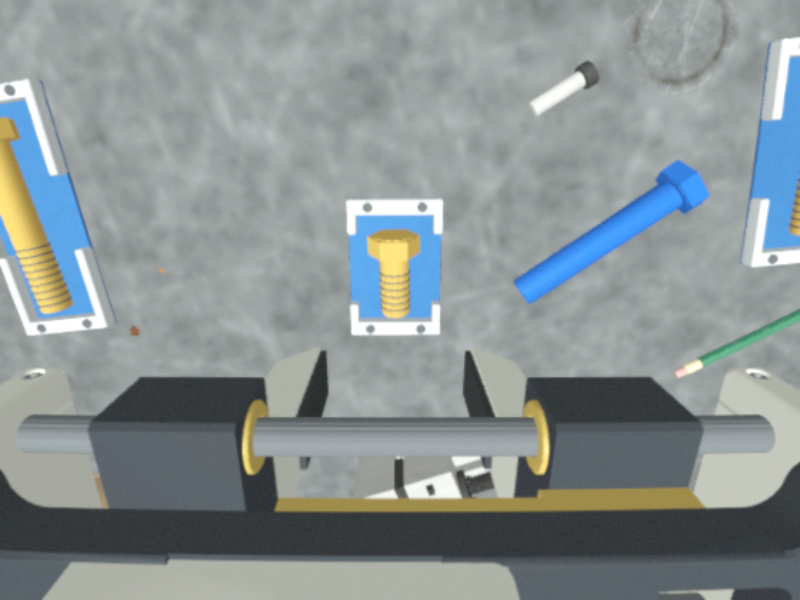

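All four bolts lie inside their slots on the blue floors: a near (395,270) in w22, and b, c and d in the top crop.

```bash
python3 -c "
from cell import job
print(job.sign_off())"
```

```text
the job is handed in; nothing more can be done
None
```

All four yellow bolts lie flat in their matching trays, released and clear of the rims as far as the final pictures show, and the job was handed in at about 34 s. The hand-in returned no verdict. During the first grasp the fingertips touched the table with about 45 N at the wrist, under the 120 N limit.

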